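# Index the rotary fixture and confirm

## Task

Push the rotary fixture's dial round by one of its spokes until its long pointer arm points straight at the upright pin on the base plate, and leave it there; only then press the push button on the grey control box fully in and let it go. Do not lift or tip the brass part that stands in the middle of the dial, and leave the other things on the bench where they are.

Things in the scene. Friction and masses are not known exactly. Their poses are not given: they have to be found in the camera images.
- base: Fixed round black-anodised base plate, 340 mm in diameter and 12 mm thick, with 24 short white tick lines (decoration). Origin: centre of its underside, on the bench, which lies on the dial's vertical axis. A dark column (80 mm across) rises from the plate to 45 mm above the bench and carries the dial.
- dial (a joint): Turn of the steel dial about the vertical axis, rad, growing anticlockwise seen from above; at 0 the pointer arm lies along base +x. No end stops: it turns both ways without limit, with steady friction (0.12 N m, 1.4 N at 85 mm from the axis), and stays where it is left. Hub disc: 110 mm across, 45 to 65 mm above the bench; 3 spokes 120 degrees apart, 33 mm clear above the base plate.
- pointer_tip (a point): The outer end of the pointer arm (the longest spoke), 138 mm from the dial's axis, 57 mm above the bench; moves with the dial. The arm is a rectangular bar 16 mm wide, 47 to 67 mm above the bench, from the hub to 125 mm from the axis, then a 6 mm wide tip.
- ball_a (a point): Centre of the black ball (26 mm diameter) at the end of a short spoke, 98 mm from the axis, 57 mm above the bench. The spoke is a round steel rod of 12 mm diameter, 120 degrees anticlockwise (seen from above) from the pointer arm.
- ball_b (a point): The same on the other short spoke, 120 degrees clockwise from the pointer arm.
- pin_mark (a point): Where the pointer tip belongs: 138 mm from the dial's axis, 57 mm above the bench, between the axis and the pin. The fixed upright bright steel pin is 16 mm in diameter, its top 85 mm above the bench, its centre 155 mm from the axis (17 mm farther out than this point), on a 24 mm foot. The pointer passes inside it without touching.
- work_part: Loose brass part standing in the dial's round nest (74 mm across, rim 79 mm above the bench) on the axis: a disc 56 mm across and 18 mm high with a 32 mm boss on it, 34 mm high in all, 0.15 kg. Origin: centre of its underside, 67 mm above the bench; its top is 101 mm above the bench. It turns along with the dial.
- control: Fixed grey control box, 80 x 80 mm, 45 mm high, with one round push button in the middle of its top. Origin: centre of its underside.
- confirm_top (a point): Centre of the top of the push button (32 mm in diameter), which faces up.
- confirm (a joint): Travel of the push button, m: 0 out, 0.006 fully in; a spring needs about 5 N to push it fully in and brings it back out.
- jar: Bystander: loose white jar, 56 mm across, 75 mm high. Origin: centre of its underside.
- bracket: Bystander: loose dark steel angle bracket, 60 x 50 mm, 58 mm high. Origin: centre of its underside.
- driver: Bystander: loose screwdriver lying flat on the bench, black handle. Origin: under the screwdriver, on the bench.
There are look-alikes about, which are no part of the job. What is shaped like the control but pink is not meant.

How it is judged:
By the outcome, as a careful person would: the job done as asked, in the order asked, and still so for the second after the job is handed in, with the robot touching nothing.
It also fails if it takes over 64 s, if anything falls off the work surface, if the arm or the gripper's body presses on something with over 40 N, if the wrist force passes 120 N, or if a joint passes its speed limit or range.

## Robot

A 7-joint arm with a two-finger parallel gripper is mounted at the origin on the work surface. World frame = base frame: x ahead of the robot, y to its left, z up, the work surface at z = 0. Lengths are in m, angles in rad, forces in N, time in s.
With the tool pointing down it reaches from about 0.35 to 0.9 m from the base axis. Payload 7.2 kg.
Tool frame: the origin (TCP) lies on the mounting face of the last link; the fingertips stand 173 mm ahead of it and the grasp point (between the pads) lies 155 mm ahead of it; z points along the fingers, y is the line along which they close (so a half turn about z gives the same grasp; the last joint's range is limited). The gripper opens to 85 mm and grips with 20 to 120 N. Pads are 22 mm wide; open, the fingers measure 114 mm over their backs; the gripper's body (76 mm by 85 mm) begins 54 mm behind the grasp point. The pads swing forward as they close: fully open they stand 13 mm farther back than shut.
Start: joints at [1.138, 0.411, -0.013, 1.596, 0.006, 1.134, -0.082], TCP at [0.223, -0.584, 0.405] pointing down, gripper open.
Joint ranges: [-2.95, 2.95], [-0.29, 1.99], [-1.47, 1.44], [0.14, 2.54], [-1.03, 4.17], [0.13, 1.85], [-2.86, 2.86]. Speed limits (rad/s): [2.39, 2.39, 3.01, 3.01, 3.14, 3.14, 3.14].

## Interface

Orientations are given as a rotation vector (axis times angle).
In Python, from cell import status, eyes, order gives the robot as it stands.
- The arm moves only by the tool apply_moves, never from a script. Its argument "steps" is a list of rows, each a list of 3 entries, a list of its own where there are three numbers: the shift along the tool's x, y, z in mm, then the turn, a rotation vector about the tool's x, y, z in rad, then the gripper command: -1 is fully open, 1 is shut, values between are in proportion. In form: [[[x, y, z], [wx, wy, wz], hand], ...]. A call has 1 to 10 rows; each row is the pose to reach, as a shift and turn from the pose commanded when the call began, along the tool's axes at that moment; what a row does not reach only later rows make up. A row lasts 1/12 s, in which the tool goes at most 41.7 mm and 7.16 degrees, less where a joint would pass 70% of its speed; a pose out of reach is approached as far as the arm can. A call with a gripper value outside its range is refused whole. The fingers move at their own pace and stop on an object; "force" is the grip in N (left out, the last holds). Time passes only in rows, so rows that repeat a pose let the fingers close. It gives the time, the measured TCP pose, the force, the opening and the grip force at its end, in the units of the state.
- status.get_state(): the state, without advancing time (a new reading comes with each control period).
- eyes.snapshot(name): name is "side" or "top" or "wrist"; returns a dict with "color" (480x640x3 uint8, red, green, blue), "range_z" (480x640 float32, m along the optical axis (not along the pixel's ray), 0 where there is no reading), "K" (3x3 intrinsics, pixels), "k1" (the pictures are not rectified: a ray, as slopes to the right and down, at radius r is drawn at 1 + k1 r^2 times it, then the intrinsics apply), "R" (3x3) and "t" (3): a world point X has camera coordinates R X + t; the wrist camera has in their place "mount" (4x4, takes a point from camera to tool coordinates, whose origin is the TCP and whose axes are the flange's). Camera axes: x right, y down, z forward; pixel columns grow to the right and rows downward; lengths in m; the calibration is good to about 2 mm. A picture is of the moment at which its call begins: read the wrist's pose just before it.
- order.sign_off(): hands the job in; it is judged then, once.
Trained networks look in the newest picture that a camera, given by its name, has taken for a name from the list of things; names that differ only in an ending like _2 or _b are one class to them, and where a whole thing is asked for, a point or a joint stands for the part that bears it (a point fixed in the world has none). Each returns a list of dicts, best first, with "conf" (0 to 1); they miss things now and then, are a little off and sometimes report something else, mostly with a low value. They report only what shows in the picture. A call takes as long as a camera call. They do not tell look-alikes from the thing itself.
- eyes.boxes_of(camera, query): "at" ([x, y, z] in m, in world coordinates, good to about 4 mm: the middle of the surface that is visible of it).
- eyes.trace(camera, query): "pixels" (480x640 bool, what is visible of it).
- eyes.place_of(camera, query): "at" ([x, y, z] in m, in world coordinates, good to about 4 mm: a listed point, or the origin of a listed thing).
The state is a dict: "t": time; "joint_positions": joint angles; "joint_vel": joint speeds; "tau": joint torques, N m; "tool_pos": TCP position; "orientation": TCP orientation; "contact_force": force on the tool from outside, world axes, zero at the start; "wrist_torque": the same for the moment, N m; "finger_gap": opening from 0.0 (shut) to 1.0 (fully open); "gripper_force": force on a finger pad.
Only numpy, scipy, OpenCV 4.12 (cv2) and the standard library are available. Lean on these libraries where they do the work, as an engineer would, in place of code of your own. Each camera call takes 0.05 s, during which the arm holds its last target. There are 200 camera calls.

## Working session

There is one attempt and no reset: what is moved stays moved. The work goes in short steps, Python scripts to look and compute and a tool call to move; the robot and the scene stay as the last step left them, time stands still between calls to the robot, and variables do not carry over. Pictures are saved under pics/ and viewed, at most 10 in all, crops included, and the job is handed in when it is done.

Besides the shell and the picture viewer there is one more tool, called after "Emit:" as name(argument=value, ...), one argument or row to a line, values as JSON. apply_moves: Moves the arm, as the interface text tells. Its arguments: {"type":"object","properties":{"steps":{"type":"array"},"force":{"type":"number"}},"required":["steps"]}

```bash
mkdir -p pics; python3 - <<'E'
from cell import status, eyes, order
import cv2,numpy as np
s=status.get_state();print(s['t'],s['tool_pos'],s['orientation'],s['finger_gap'])
for c in ['top','side']:
    d=eyes.snapshot(c);cv2.imwrite(f'pics/{c}0.png',d['color'][:,:,::-1])
    for q in ['base','pointer_tip','ball_a','pin_mark','work_part','control','confirm_top','jar','bracket','driver']:
        print(c,q,[(np.round(r['at'],3).tolist(),round(r['conf'],2)) for r in eyes.place_of(c,q)[:4]])
E
```

```text
0.0 [ 0.22288686 -0.58366998  0.40384591] [-3.08793399e+00 -5.69542792e-01  5.99767975e-04] 1.0016430364845041
top base [([0.53, 0.183, 0.001], 0.83)]
top pointer_tip [([0.651, 0.114, 0.058], 0.82), ([0.794, -0.116, 0.0], 0.21)]
top ball_a [([0.528, 0.276, 0.057], 0.91), ([0.442, 0.128, 0.059], 0.68)]
top pin_mark [([0.594, 0.301, 0.06], 0.52)]
top work_part [([0.527, 0.18, 0.07], 0.95)]
top control [([0.583, -0.318, 0.001], 0.77), ([0.399, -0.235, 0.0], 0.76), ([0.732, -0.355, 0.003], 0.69), ([0.561, -0.172, 0.002], 0.64)]
top confirm_top [([0.4, -0.239, 0.062], 0.62), ([0.563, -0.17, 0.064], 0.51), ([0.586, -0.315, 0.067], 0.47), ([0.732, -0.354, 0.067], 0.42)]
top jar [([0.786, 0.139, -0.001], 0.88), ([0.532, 0.277, 0.058], 0.56)]
top bracket [([0.795, -0.116, 0.004], 0.78)]
top driver [([0.553, -0.42, 0.002], 0.56)]
side base [([0.532, 0.179, 0.003], 0.84)]
side pointer_tip [([0.653, 0.112, 0.054], 0.95)]
side ball_a [([0.525, 0.278, 0.06], 0.86), ([0.45, 0.133, 0.052], 0.6)]
side pin_mark [([0.594, 0.304, 0.056], 0.75)]
side work_part [([0.529, 0.186, 0.066], 0.75)]
side control [([0.732, -0.35, 0.004], 0.88), ([0.403, -0.236, -0.0], 0.87), ([0.588, -0.312, 0.001], 0.8), ([0.56, -0.171, -0.001], 0.79)]
side confirm_top [([0.561, -0.17, 0.07], 0.53), ([0.582, -0.316, 0.068], 0.41), ([0.398, -0.239, 0.07], 0.41), ([0.73, -0.355, 0.068], 0.41)]
side jar [([0.788, 0.143, 0.003], 0.71)]
side bracket [([0.797, -0.12, -0.002], 0.95)]
side driver [([0.551, -0.417, -0.001], 0.92)]
```

View pics/top0.png

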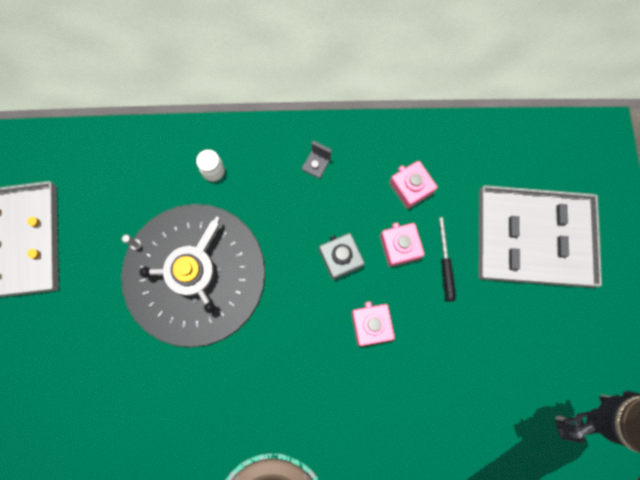

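View pics/side0.png

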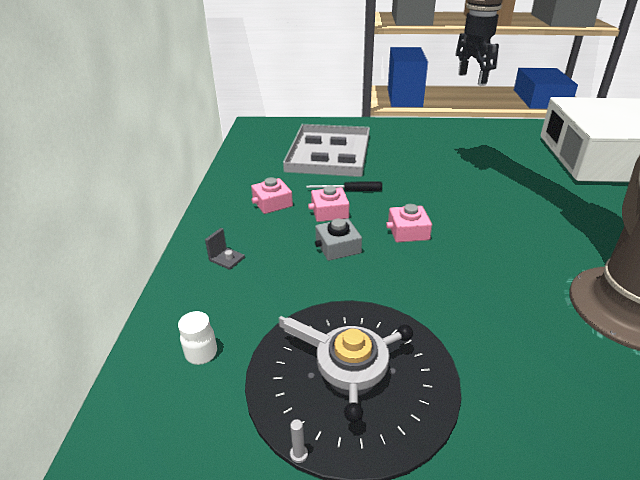

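Both views agree. Candidates for the control are three pink boxes at top pixels (413,183), (402,243) and (373,324), and one grey box with a dark button at (342,255), about (0.561,-0.171). The pointer tip is at (217,222), the pin at (130,241), ball_a at (146,272) and ball_b at (211,308). I'll check the grey box in a crop and plan the approach.

```bash
cat > h.py <<'E'
from cell import status, eyes, order
import cv2,numpy as np
from scipy.spatial.transform import Rotation as Ro
def rows(targets, start=None):
    """targets: (x,y,z of TCP, world angle of tool y in deg); prints rows in tool axes"""
    s=status.get_state(); R=Ro.from_rotvec(s['orientation']); p=np.array(s['tool_pos'])
    for x,y,z,a in targets:
        ay=np.radians(a); Y=np.array([np.cos(ay),np.sin(ay),0]); Z=np.array([0,0,-1.]); X=np.cross(Y,Z)
        G=Ro.from_matrix(np.c_[X,Y,Z])
        print(np.round(R.inv().apply(np.array([x,y,z])-p)*1000,1).tolist(), np.round((R.inv()*G).as_rotvec(),3).tolist())
def arc(C,th,r=.10,off=.045,z=.218):
    t=np.radians(th); p=np.array(C)+r*np.array([np.cos(t),np.sin(t)])+off*np.array([np.sin(t),-np.cos(t)])
    return (*p,z,th+90)
def dial(n=3,cams=('top','side')):
    P={}
    for _ in range(n):
        for c in cams:
            eyes.snapshot(c)
            for q in ['work_part','base','pointer_tip','ball_a','pin_mark']:
                for r in eyes.place_of(c,q)[:2 if q=='ball_a' else 1]:
                    if r['conf']>.3: P.setdefault(q,[]).append(r['at'])
    return P
E
python3 - <<'E'
from h import *
d=eyes.snapshot('top');c=d['color'][150:360,290:450,::-1]
cv2.imwrite('pics/crop.png',cv2.resize(c,None,fx=2.5,fy=2.5,interpolation=cv2.INTER_CUBIC))
C=(.530,.181)
a=arc(C,-29); print(a)
rows([(a[0],a[1],.38,a[3]),a])
E
```

```text
(np.float64(0.5956455378028545), np.float64(0.09316115115409349), 0.218, 61)
[589.7, -499.6, 24.7] [0.0, 0.0, -2.271]
[589.7, -499.6, 186.7] [0.0, 0.0, -2.271]
```

View pics/crop.png

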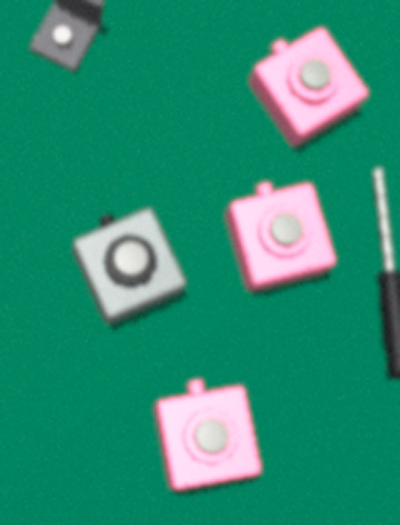

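The crop shows the only grey box, with its button at crop (130,258); the other three are pink. I'll use the half-turned grip (+0.87 rad) and move.

Emit:
apply_moves(
  steps=[
    [[40,-34,2],[0,0,0.1],1],
    [[75,-63,4],[0,0,0.2],1],
    [[110,-93,6],[0,0,0.3],1],
    [[145,-123,8],[0,0,0.4],1],
    [[180,-152,10],[0,0,0.5],1],
    [[215,-182,12],[0,0,0.6],1],
    [[250,-212,14],[0,0,0.7],1],
    [[285,-241,16],[0,0,0.8],1],
    [[320,-271,18],[0,0,0.87],1],
    [[350,-296,20],[0,0,0.87],1],
  ],
  force=30,
)

```text
t: 1.98
tool_pos: [0.4233, -0.2194, 0.3871]
orientation: [3.04, -0.793, 0.002]
contact_force: [1.2, -0.8, -0.1]
finger_gap: -0.003
gripper_force: 0.0
```

```bash
sed -i 's/th+90)/th-90)/' h.py; python3 - <<'E'
from h import *
a=arc((.530,.181),-29); s=status.get_state();print(s['t'],s['tool_pos'])
rows([(a[0],a[1],.38,a[3]),a])
E
```

```text
1.9833 [ 0.42333671 -0.21943755  0.38714574]
[-2.3, -356.9, 7.1] [0.0, -0.001, -0.004]
[-2.5, -357.0, 169.1] [0.0, -0.001, -0.004]
```

Emit:
apply_moves(
  steps=[
    [[0,-36,0],[0,0,0],1],
    [[0,-72,0],[0,0,0],1],
    [[0,-108,0],[0,0,0],1],
    [[0,-144,0],[0,0,0],1],
    [[0,-180,0],[0,0,0],1],
    [[-1,-216,0],[0,0,0],1],
    [[-1,-252,0],[0,0,0],1],
    [[-2,-288,0],[0,0,0],1],
    [[-2,-324,3],[0,0,0],1],
    [[-2,-350,5],[0,0,0],1],
  ],
)

```text
t: 2.82
tool_pos: [0.5913, 0.0893, 0.3818]
orientation: [-3.041, 0.781, -0.001]
contact_force: [0.2, -0.7, -0.1]
finger_gap: 0.0
gripper_force: 0.0
```

```bash
python3 - <<'E'
from h import *
a=arc((.530,.181),-29); s=status.get_state();print(s['t'],s['tool_pos'])
rows([a])
d=eyes.snapshot('wrist');cv2.imwrite('pics/w1.png',d['color'][:,:,::-1])
for q in ['pointer_tip','ball_a','pin_mark','work_part']: print(q,[(np.round(r['at'],4).tolist(),round(r['conf'],2)) for r in eyes.place_of('wrist',q)[:2]])
for k,v in dial(2,('top','side')).items(): print(k,np.round(v,4).tolist())
E
```

```text
2.8167 [0.59130823 0.0893268  0.38179695]
[1.9, -5.2, 163.8] [-0.002, -0.0, 0.003]
pointer_tip [([0.6513, 0.1156, 0.0571], 0.94)]
ball_a [([0.5301, 0.2752, 0.0552], 0.77)]
pin_mark [([0.5939, 0.3012, 0.057], 0.73)]
work_part [([0.5295, 0.1809, 0.0657], 0.61)]
ball_a [[0.5293, 0.2743, 0.0558], [0.4498, 0.1328, 0.0524], [0.5265, 0.2775, 0.0558], [0.5312, 0.2731, 0.0583], [0.5238, 0.2766, 0.0585], [0.4496, 0.1309, 0.0537]]
pin_mark [[0.5982, 0.302, 0.061], [0.5941, 0.305, 0.0597], [0.5955, 0.3039, 0.0554]]
work_part [[0.5292, 0.1832, 0.0679], [0.5295, 0.2759, 0.0551], [0.5249, 0.1847, 0.0687]]
base [[0.5313, 0.1754, -0.0003], [0.5314, 0.1789, 0.0009]]
pointer_tip [[0.6538, 0.1132, 0.0545], [0.7973, -0.1174, -0.002], [0.6533, 0.114, 0.0553]]
```

View pics/w1.png

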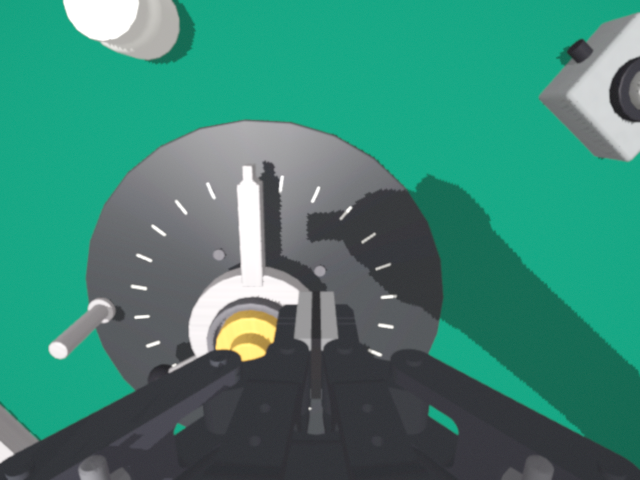

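The wrist view shows the pointer at (250,230), the closed fingers at (315,310) beside it on the clockwise side, and the pin at (80,330). There is room to descend.

Emit:
apply_moves(
  steps=[
    [[2,-5,30],[0,0,0],1],
    [[2,-5,65],[0,0,0],1],
    [[2,-5,100],[0,0,0],1],
    [[2,-5,130],[0,0,0],1],
    [[2,-5,150],[0,0,0],1],
    [[2,-5,164],[0,0,0],1],
    [[2,-5,164],[0,0,0],1],
  ],
)

```text
t: 4.85
tool_pos: [0.5934, 0.0891, 0.2144]
orientation: [3.04, -0.784, -0.008]
contact_force: [-0.5, -0.2, 0.4]
finger_gap: 0.001
gripper_force: 0.0
```

```bash
python3 - <<'E'
from h import *
C=(.530,.181)
s=status.get_state();print(s['t'],s['tool_pos'],s['contact_force'])
# keep offset 20mm guess behind bar centre; sweep
rows([arc(C,-29,off=.03)]+[arc(C,t,off=.02) for t in np.arange(-25,15,5)])
E
```

```text
4.85 [0.59337406 0.08906286 0.2143898 ] [-0.47970015 -0.17445876  0.41494902]
[0.0, -19.7, -3.7] [0.004, 0.004, 0.001]
[1.2, -36.7, -3.7] [0.003, 0.004, -0.069]
[1.9, -45.6, -3.8] [0.003, 0.005, -0.156]
[1.9, -54.5, -3.8] [0.003, 0.005, -0.243]
[1.1, -63.3, -3.8] [0.003, 0.005, -0.331]
[-0.4, -72.1, -3.9] [0.003, 0.005, -0.418]
[-2.8, -80.7, -3.9] [0.002, 0.005, -0.505]
[-5.8, -89.0, -3.9] [0.002, 0.005, -0.592]
[-9.6, -97.1, -3.9] [0.002, 0.005, -0.68]
```

Emit:
apply_moves(
  steps=[
    [[0,-10,-3],[0,0,0],1],
    [[0,-20,-3],[0,0,0],1],
    [[1,-29,-3],[0,0,0],1],
    [[1,-37,-3],[0,0,-0.07],1],
    [[2,-46,-3],[0,0,-0.16],1],
    [[2,-54,-3],[0,0,-0.24],1],
    [[1,-63,-3],[0,0,-0.33],1],
    [[0,-72,-3],[0,0,-0.42],1],
    [[-3,-81,-3],[0,0,-0.5],1],
    [[-6,-89,-3],[0,0,-0.59],1],
  ],
)

```text
t: 5.68
tool_pos: [0.6334, 0.1713, 0.2222]
orientation: [-3.138, -0.139, -0.004]
contact_force: [-1.2, -2.5, 0.1]
finger_gap: 0.001
gripper_force: 0.8
```

```bash
python3 - <<'E'
from h import *
C=np.array((.530,.181))
s=status.get_state();print(s['t'],s['tool_pos'],s['contact_force'])
for k,v in dial(1,('top','side','wrist')).items(): print(k,np.round(v,3).tolist(),[round(float(np.degrees(np.arctan2(*(np.array(p)[:2]-C)[::-1]))),1) for p in v])
d=eyes.snapshot('side');cv2.imwrite('pics/s2.png',d['color'][:,:,::-1])
rows([arc(C,t,off=.02) for t in np.arange(10,55,5)])
E
```

```text
5.6833 [0.63342618 0.1713138  0.22222257] [-1.19357989 -2.47038464  0.14646707]
ball_a [[0.472, 0.256, 0.058], [0.497, 0.09, 0.052], [0.463, 0.259, 0.059]] [127.9, -110.1, 130.9]
pin_mark [[0.595, 0.305, 0.059], [0.595, 0.307, 0.06]] [62.2, 62.8]
work_part [[0.528, 0.183, 0.068]] [126.9]
base [[0.53, 0.18, 0.001]] [-90.0]
pointer_tip [[0.668, 0.201, 0.054], [0.668, 0.204, 0.054]] [8.3, 9.4]
[0.2, -8.5, 2.8] [0.0, 0.0, -0.09]
[0.8, -17.4, 2.8] [0.0, 0.0, -0.177]
[0.6, -26.3, 2.8] [0.0, 0.0, -0.264]
[-0.4, -35.2, 2.8] [0.0, 0.0, -0.352]
[-2.1, -43.9, 2.8] [0.0, 0.0, -0.439]
[-4.7, -52.4, 2.8] [0.0, 0.0, -0.526]
[-7.9, -60.7, 2.8] [0.0, 0.0, -0.613]
[-11.8, -68.7, 2.8] [0.0, 0.0, -0.701]
[-16.5, -76.3, 2.8] [0.0, 0.0, -0.788]
```

View pics/s2.png

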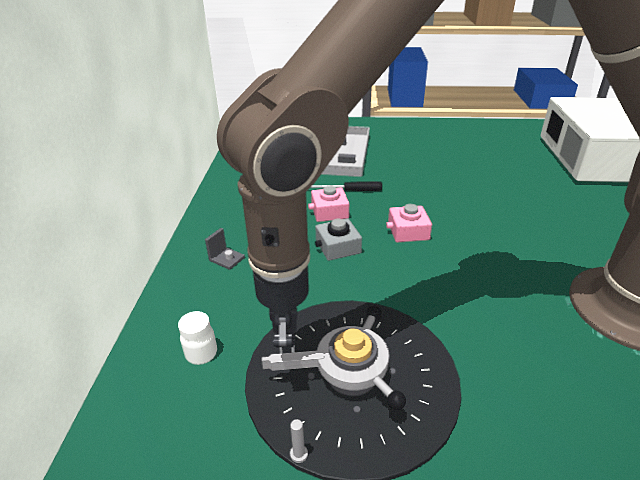

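The pointer, at side pixel (285,361), turned with the fingers behind it to about 9°, and the brass part still stands. I'll continue to about 50°.

Emit:
apply_moves(
  steps=[
    [[0,-8,2],[0,0,-0.09],1],
    [[1,-17,2],[0,0,-0.18],1],
    [[1,-26,2],[0,0,-0.26],1],
    [[0,-35,2],[0,0,-0.35],1],
    [[-2,-44,2],[0,0,-0.44],1],
    [[-4,-51,2],[0,0,-0.52],1],
    [[-7,-58,2],[0,0,-0.6],1],
    [[-10,-64,2],[0,0,-0.66],1],
    [[-12,-68,2],[0,0,-0.7],1],
    [[-12,-68,2],[0,0,-0.7],1],
  ],
)

```text
t: 7.47
tool_pos: [0.6143, 0.2377, 0.2188]
orientation: [-2.901, -1.205, 0.0]
contact_force: [-1.1, 0.7, 0.0]
finger_gap: -0.001
gripper_force: 0.0
```

```bash
python3 - <<'E'
from h import *
C=np.array((.530,.181))
s=status.get_state();print(s['t'],s['tool_pos'],s['contact_force'])
for k,v in dial(2,('top','side','wrist')).items(): print(k,np.round(v,3).tolist(),[round(float(np.degrees(np.arctan2(*(np.array(p)[:2]-C)[::-1]))),1) for p in v])
d=eyes.snapshot('top');cv2.imwrite('pics/t3.png',cv2.resize(d['color'][190:360,90:290,::-1],None,fx=3.5,fy=3.5,interpolation=cv2.INTER_CUBIC))
rows([arc(C,t,off=.02) for t in np.arange(45,60,2)])
E
```

```text
7.4667 [0.6143274  0.23768029 0.21875153] [-1.12061193  0.66314793  0.00533921]
ball_a [[0.56, 0.084, 0.057], [0.557, 0.086, 0.053], [0.433, 0.204, 0.06], [0.56, 0.085, 0.059], [0.559, 0.085, 0.051], [0.431, 0.203, 0.06]] [-73.0, -74.3, 166.5, -72.4, -73.1, 167.3]
work_part [[0.526, 0.184, 0.067], [0.527, 0.184, 0.065]] [147.2, 140.9]
base [[0.561, -0.167, 0.067], [0.531, 0.179, 0.0]] [-84.9, -57.1]
pointer_tip [[0.627, 0.283, 0.052], [0.626, 0.282, 0.054], [0.798, -0.114, 0.002], [0.624, 0.28, 0.052], [0.626, 0.281, 0.057]] [46.6, 46.3, -47.8, 46.3, 46.4]
pin_mark [[0.592, 0.305, 0.056]] [63.4]
[0.5, -0.4, 0.8] [0.0, -0.0, -0.001]
[1.2, -3.9, 0.8] [0.0, -0.0, -0.036]
[1.7, -7.4, 0.8] [0.0, -0.0, -0.07]
[2.1, -11.0, 0.8] [0.0, -0.0, -0.105]
[2.3, -14.5, 0.8] [0.0, -0.0, -0.14]
[2.5, -18.1, 0.8] [0.0, -0.0, -0.175]
[2.5, -21.6, 0.8] [0.0, -0.0, -0.21]
[2.4, -25.2, 0.8] [0.0, -0.0, -0.245]
```

View pics/t3.png

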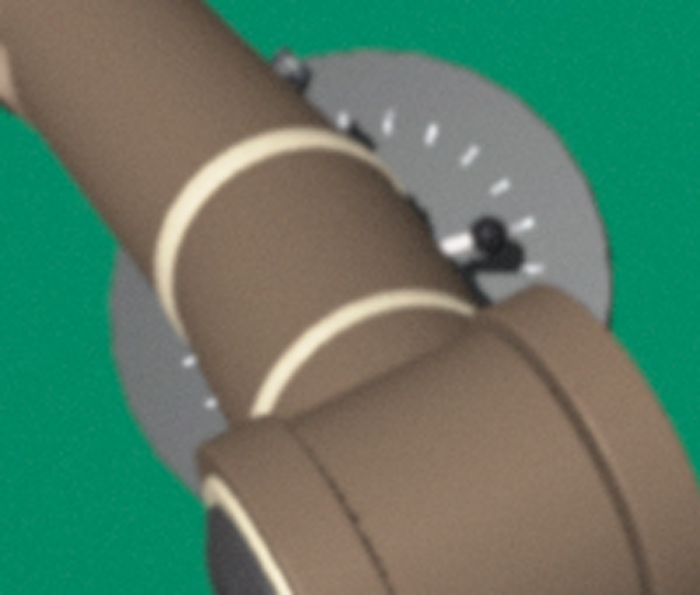

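The arm hides the dial from above; only a short spoke's ball shows, at crop (488,235). Both balls and the tip agree on about 46.7°, with the pin at about 62.5°. I'll push gently to about 60°.

Emit:
apply_moves(
  steps=[
    [[1,-4,0],[0,0,-0.03],1],
    [[2,-8,0],[0,0,-0.07],1],
    [[2,-12,0],[0,0,-0.11],1],
    [[2,-15,0],[0,0,-0.15],1],
    [[2,-18,0],[0,0,-0.18],1],
    [[2,-21,0],[0,0,-0.21],1],
    [[2,-23,0],[0,0,-0.23],1],
    [[2,-23,0],[0,0,-0.23],1],
  ],
)

```text
t: 9.98
tool_pos: [0.5996, 0.255, 0.2188]
orientation: [-2.744, -1.529, 0.0]
contact_force: [0.1, 0.9, -0.1]
finger_gap: 0.002
gripper_force: 0.1
```

```bash
python3 - <<'E'
from h import *
C=np.array((.530,.181))
s=status.get_state();print(s['t'],s['tool_pos'],s['contact_force'])
for k,v in dial(3,('top','side','wrist')).items(): print(k,np.round(v,3).tolist(),[round(float(np.degrees(np.arctan2(*(np.array(p)[:2]-C)[::-1]))),1) for p in v])
a=eyes.snapshot('side')['color'];b=eyes.snapshot('wrist')['color']
im=np.hstack([cv2.resize(a[290:480,230:470],None,fx=1.65,fy=1.65,interpolation=2)[:300],cv2.resize(b,(400,300))])
cv2.imwrite('pics/p4.png',im[:,:,::-1])
E
```

```text
9.9833 [0.59955394 0.25503742 0.2188361 ] [ 0.07108007  0.87795861 -0.06653508]
ball_a [[0.579, 0.096, 0.057], [0.582, 0.095, 0.054], [0.428, 0.179, 0.058], [0.579, 0.091, 0.058], [0.579, 0.097, 0.054], [0.428, 0.181, 0.06]] [-60.3, -58.9, -179.1, -61.3, -59.7, 179.8]
work_part [[0.528, 0.185, 0.065], [0.527, 0.185, 0.065], [0.526, 0.185, 0.068]] [120.3, 122.1, 134.3]
base [[0.535, 0.18, 0.001], [0.535, 0.18, 0.002], [0.533, 0.181, 0.0]] [-5.8, -11.8, 7.1]
pointer_tip [[0.601, 0.301, 0.053], [0.597, 0.298, 0.057], [0.599, 0.298, 0.055], [0.6, 0.299, 0.053], [0.603, 0.303, 0.055]] [59.4, 60.2, 59.4, 59.1, 58.9]
pin_mark [[0.591, 0.304, 0.057], [0.594, 0.3, 0.054], [0.592, 0.304, 0.055], [0.59, 0.301, 0.054], [0.58, 0.093, 0.054], [0.593, 0.3, 0.057]] [63.8, 61.9, 63.3, 63.2, -60.1, 62.2]
```

View pics/p4.png

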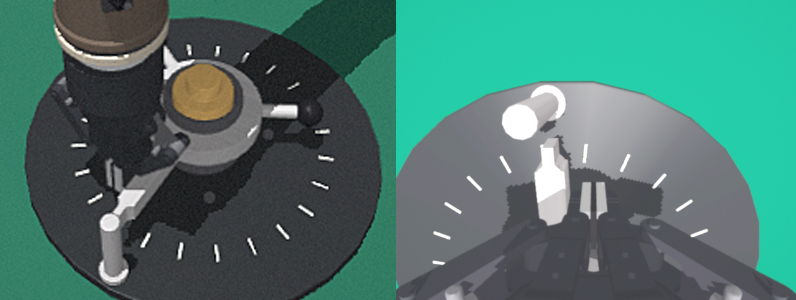

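The side crop shows the pointer tip (125,205) just clockwise of the pin (110,245), and the wrist view shows the bar (550,190) and the pin (535,112). I'll measure the leftover angle from the depth point clouds: bar top against pin top.

```bash
cat >> h.py <<'E'
def cloud(cam):
    s=status.get_state(); d=eyes.snapshot(cam); K=d['K']
    v,u=np.nonzero(d['range_z']>0); z=d['range_z'][v,u].astype(float)
    n=cv2.undistortPoints(np.c_[u,v].astype(np.float64)[:,None],K,np.array([d['k1'],0,0,0.]))[:,0]
    P=np.c_[n*z[:,None],z]
    if cam=='wrist':
        M=d['mount']; P=P@M[:3,:3].T+M[:3,3]; return P@Ro.from_rotvec(s['orientation']).as_matrix().T+s['tool_pos']
    return (P-d['t'])@d['R']
def fit(cam,C=(.530,.181),th=60,n=4):
    P=np.vstack([cloud(cam) for _ in range(n)]); Q=P[:,:2]-C; r=np.hypot(*Q.T); a=np.degrees(np.arctan2(Q[:,1],Q[:,0])); z=P[:,2]
    pin=P[(z>.080)&(z<.091)&(r>.14)&(r<.17)&(abs(a-62.5)<6)]
    lat=r*np.sin(np.radians(a-th)); bar=P[(z>.063)&(z<.071)&(r>.072)&(r<.122)&(abs(lat)<.013)]
    tip=P[(z>.060)&(z<.071)&(r>.126)&(r<.141)&(abs(a-th)<4)]
    axis=P[(z>.097)&(z<.105)&(r<.03)]
    print(cam,[len(x) for x in(pin,bar,tip,axis)])
    for nm,x in(('pin',pin),('bar',bar),('tip',tip),('boss',axis)):
        if len(x)>15:
            rc=cv2.minAreaRect(x[:,:2].astype(np.float32)*1000)
            m=np.median(x,0); ang=lambda q:round(float(np.degrees(np.arctan2(q[1]-C[1],q[0]-C[0]))),2)
            print(nm,'mean',np.round(x.mean(0),4),'angle',ang(x.mean(0)),'rect',np.round(rc[0],1),np.round(rc[1],1),round(rc[2],1),'angle',ang(np.array(rc[0])/1000))
E
python3 - <<'E'
from h import *
fit('wrist');fit('side')
E
```

```text
wrist [11115, 13779, 3796, 0]
pin mean [0.6034 0.3173 0.0851] angle 61.71 rect [602.4 317.3] [15.6 15.8] 46.9 angle 62.01
bar mean [0.586  0.274  0.0675] angle 58.94 rect [586.1 271.8] [30.7 19.6] 60.7 angle 58.29
tip mean [0.5978 0.2942 0.0664] angle 59.07 rect [597.6 294.4] [12.1 10.4] 59.2 angle 59.2
side [514, 980, 306, 1155]
pin mean [0.6036 0.32   0.0843] angle 62.09 rect [603.7 319.1] [14.2 17.1] 4.5 angle 61.9
bar mean [0.5843 0.2733 0.067 ] angle 59.54 rect [583.5 267.7] [40.3 19.9] 59.9 angle 58.32
tip mean [0.5968 0.2945 0.0658] angle 59.53 rect [598.  295.3] [14.2 13.7] 59.3 angle 59.23
boss mean [0.5324 0.1833 0.1007] angle 44.34 rect [532.1 182.2] [32.1 30. ] 55.3 angle 29.11
```

About 2.7° is left, which is 4.7 mm at this radius. I'll push 4 mm and look again.

Emit:
apply_moves(
  steps=[
    [[0,-1,0],[0,0,-0.01],1],
    [[0,-2,0],[0,0,-0.02],1],
    [[0,-3,0],[0,0,-0.03],1],
    [[0,-4,0],[0,0,-0.04],1],
    [[0,-4,0],[0,0,-0.04],1],
    [[0,-4,0],[0,0,-0.04],1],
  ],
)

```text
t: 13.68
tool_pos: [0.5965, 0.2568, 0.2188]
orientation: [-2.715, -1.581, -0.0]
contact_force: [0.2, 0.0, 0.4]
finger_gap: -0.003
gripper_force: 0.3
```

```bash
python3 - <<'E'
from h import *
s=status.get_state();print(s['t'],s['tool_pos'],s['contact_force'])
fit('wrist',th=61.5);fit('side',th=61.5)
E
```

```text
13.6833 [0.5964656  0.25676677 0.21884889] [0.19078644 0.02985281 0.43849155]
wrist [10975, 14203, 3742, 0]
pin mean [0.6033 0.3174 0.0852] angle 61.76 rect [602.5 317.1] [15.4 15.7] 77.7 angle 61.94
bar mean [0.5826 0.2756 0.0675] angle 60.91 rect [583.1 273. ] [31.6 20.4] 61.4 angle 60.0
tip mean [0.5939 0.2965 0.0665] angle 61.05 rect [593.7 296.4] [11.9 10.4] 61.1 angle 61.09
side [515, 988, 325, 1155]
pin mean [0.6037 0.3201 0.0844] angle 62.08 rect [603.7 319. ] [14.2 16.3] 4.2 angle 61.89
bar mean [0.5814 0.2751 0.0671] angle 61.34 rect [581.1 269.6] [39.2 20.6] 61.1 angle 60.0
tip mean [0.5933 0.2973 0.0656] angle 61.44 rect [594.3 297.3] [14.  15.5] 60.3 angle 61.05
boss mean [0.5324 0.1832 0.1007] angle 42.7 rect [532.5 181.8] [30.9 32.1] 42.5 angle 18.0
```

About 0.7° is left, so one more push of 1.3 mm. Then I'll back off sideways and lift.

Emit:
apply_moves(
  steps=[
    [[0,-0.7,0],[0,0,-0.01],1],
    [[0,-1.4,0],[0,0,-0.01],1],
    [[0,-1.4,0],[0,0,-0.01],1],
    [[0,-1.4,0],[0,0,-0.01],1],
    [[0,4,0],[0,0,-0.01],1],
    [[0,16,0],[0,0,-0.01],1],
    [[0,25,0],[0,0,-0.01],1],
    [[0,25,-30],[0,0,-0.01],1],
    [[0,25,-70],[0,0,-0.01],1],
    [[0,25,-100],[0,0,-0.01],1],
  ],
)

```text
t: 14.92
tool_pos: [0.6194, 0.2434, 0.3206]
orientation: [-2.707, -1.592, -0.0]
contact_force: [0.7, 0.7, 0.2]
finger_gap: 0.001
gripper_force: 0.0
```

```bash
python3 - <<'E'
from h import *
s=status.get_state();print(s['t'],s['tool_pos'],s['contact_force'])
fit('wrist',th=62,n=3);fit('side',th=62,n=3)
a=eyes.snapshot('side')['color'];b=eyes.snapshot('wrist')['color']
im=np.hstack([cv2.resize(a[290:480,230:470],None,fx=1.65,fy=1.65,interpolation=2)[:300],cv2.resize(b,(400,300))])
cv2.imwrite('pics/p5.png',im[:,:,::-1])
rows([(.561,-.1705,.32,-69)])
E
```

```text
14.9167 [0.61942782 0.24337909 0.32055833] [0.7037266  0.66959017 0.22890338]
wrist [2218, 6318, 819, 0]
pin mean [0.6033 0.3171 0.0852] angle 61.7 rect [602.7 317.2] [15.1 15.7] 75.9 angle 61.89
bar mean [0.5766 0.2668 0.0674] angle 61.52 rect [575.8 266.3] [50.3 16. ] 62.5 angle 61.76
tip mean [0.5925 0.297  0.0664] angle 61.71 rect [592.2 297.2] [11.7  9.5] 62.1 angle 61.86
side [389, 1160, 257, 867]
pin mean [0.6037 0.32   0.0843] angle 62.09 rect [603.7 318.7] [14.2 16.9] 4.0 angle 61.83
bar mean [0.5758 0.2674 0.0669] angle 62.06 rect [575.9 266.3] [50.2 17.2] 62.2 angle 61.73
tip mean [0.5917 0.298  0.0655] angle 62.2 rect [592.4 298.4] [14.  15.8] 62.5 angle 62.01
boss mean [0.5323 0.1832 0.1007] angle 44.39 rect [531.9 181.8] [31.9 30.4] 60.5 angle 23.49
[-390.0, 150.8, -2.3] [-0.001, 0.003, 0.698]
```

View pics/p5.png

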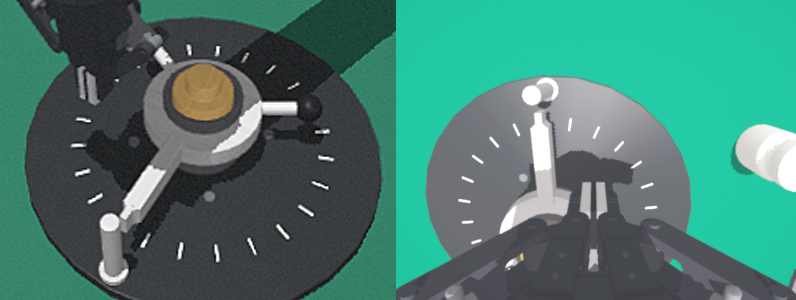

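The pointer bar now points at the pin: side crop tip (130,212) and pin (112,225), with bar, tip and pin agreeing within about 0.2°. Now to the button, above everything.

Emit:
apply_moves(
  steps=[
    [[-35,14,-20],[0,0,0.07],1],
    [[-73,28,-30],[0,0,0.14],1],
    [[-111,43,-30],[0,0,0.21],1],
    [[-149,58,-30],[0,0,0.28],1],
    [[-187,72,-30],[0,0,0.35],1],
    [[-225,87,-30],[0,0,0.42],1],
    [[-263,102,-30],[0,0,0.49],1],
    [[-301,116,-30],[0,0,0.56],1],
    [[-335,130,-30],[0,0,0.63],1],
    [[-350,135,-30],[0,0,0.7],1],
  ],
)

```text
t: 16.15
tool_pos: [0.5654, -0.1337, 0.3475]
orientation: [3.09, 0.554, -0.005]
contact_force: [0.6, -1.4, -0.2]
finger_gap: 0.0
gripper_force: 0.0
```

```bash
python3 - <<'E'
from h import *
s=status.get_state();print(s['t'],s['tool_pos'],s['contact_force'])
P=np.vstack([cloud('wrist'),cloud('side')])
Q=P[(np.hypot(P[:,0]-.561,P[:,1]+.17)<.022)&(P[:,2]>.058)&(P[:,2]<.08)]
print(len(Q),Q.mean(0),np.percentile(Q[:,2],[5,50,95]),cv2.minAreaRect(Q[:,:2].astype(np.float32)*1000))
for c in('wrist','side'):print([(np.round(r['at'],4).tolist(),round(r['conf'],2)) for r in eyes.place_of(c,'confirm_top')[:4]])
rows([(.561,-.1705,.27,-69)])
E
```

```text
16.15 [ 0.56538919 -0.13368599  0.34747819] [ 0.56711677 -1.41119748 -0.23387427]
2194 [ 0.56258803 -0.16842206  0.06560498] [0.0581848  0.06711114 0.0685197 ] ((560.646728515625, -169.8161163330078), (43.53709411621094, 42.2981071472168), 35.962318420410156)
[([0.5845, -0.3122, 0.0648], 0.9), ([0.5569, -0.1677, 0.068], 0.65)]
[([0.729, -0.3551, 0.068], 0.66), ([0.5819, -0.3162, 0.0651], 0.6), ([0.4006, -0.2389, 0.0699], 0.46), ([0.5629, -0.1691, 0.0694], 0.45)]
[-20.6, 38.5, 78.0] [-0.001, 0.001, -0.001]
```

Emit:
apply_moves(
  steps=[
    [[-10,19,20],[0,0,0],1],
    [[-20,37,45],[0,0,0],1],
    [[-20,37,70],[0,0,0],1],
    [[-20,37,78],[0,0,0],1],
    [[-20,37,78],[0,0,0],1],
    [[-20,37,78],[0,0,0],1],
  ],
)

```text
t: 16.85
tool_pos: [0.5619, -0.1668, 0.2711]
orientation: [-3.087, -0.575, -0.0]
contact_force: [-0.3, -1.3, 1.4]
finger_gap: 0.0
gripper_force: 0.0
```

```bash
python3 - <<'E'
from h import *
s=status.get_state();print(s['t'],s['tool_pos'],s['contact_force'])
a=eyes.snapshot('side')['color'];b=eyes.snapshot('wrist')['color']
cv2.imwrite('pics/p6.png',np.hstack([cv2.resize(a[180:300,270:430],(400,300),interpolation=2),cv2.resize(b,(400,300))])[:,:,::-1])
rows([(.561,-.1695,.235,-69)])
E
```

```text
16.85 [ 0.56190451 -0.16681713  0.27105556] [-0.33244189 -1.25956434  1.376116  ]
[-1.9, 1.5, 37.3] [0.001, -0.002, 0.001]
```

View pics/p6.png

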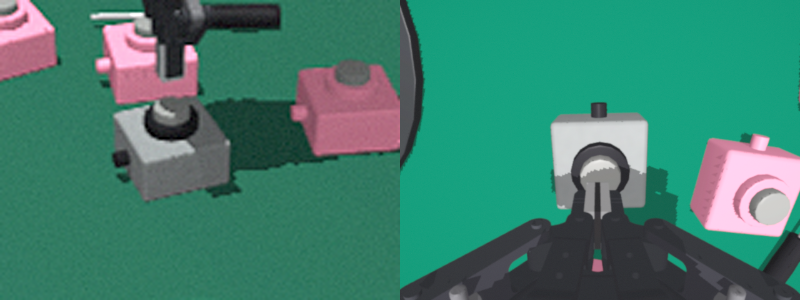

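The fingers hang above the grey box's button, at side crop (172,110) and wrist crop (598,170). Pressing now in small steps.

Emit:
apply_moves(
  steps=[
    [[-2,1,12],[0,0,0],1],
    [[-2,1,24],[0,0,0],1],
    [[-2,1,30],[0,0,0],1],
    [[-2,1,34],[0,0,0],1],
    [[-2,1,36],[0,0,0],1],
    [[-2,1,36],[0,0,0],1],
    [[-2,1,36],[0,0,0],1],
  ],
)

```text
t: 17.53
tool_pos: [0.5593, -0.1706, 0.2348]
orientation: [-3.089, -0.57, 0.002]
contact_force: [-3.2, 0.0, 4.7]
finger_gap: 0.0
gripper_force: 2.3
```

Emit:
apply_moves(
  steps=[
    [[0,0,1],[0,0,0],1],
    [[0,0,2],[0,0,0],1],
    [[0,0,2.5],[0,0,0],1],
    [[0,0,2.5],[0,0,0],1],
  ],
)

```text
t: 17.87
tool_pos: [0.5595, -0.1705, 0.2343]
orientation: [3.088, 0.569, -0.001]
contact_force: [-9.0, 1.5, 20.9]
finger_gap: -0.001
gripper_force: 10.9
```

Force rose from 5 N to 21 N with the tool barely moving, so the button is fully in against its stop. Now I'll release it straight up and check the dial once more.

Emit:
apply_moves(
  steps=[
    [[0,0,-5],[0,0,0],1],
    [[0,0,-15],[0,0,0],1],
    [[0,0,-40],[0,0,0],1],
    [[0,0,-75],[0,0,0],1],
    [[0,0,-110],[0,0,0],1],
    [[0,0,-110],[0,0,0],1],
    [[0,0,-110],[0,0,0],1],
  ],
)

```text
t: 18.45
tool_pos: [0.5605, -0.1705, 0.3449]
orientation: [3.087, 0.569, 0.007]
contact_force: [0.1, -0.1, -0.5]
finger_gap: 0.002
gripper_force: 0.0
```

```bash
python3 - <<'E'
from h import *
s=status.get_state();print(s['t'],s['tool_pos'],s['contact_force'])
fit('side',th=62,n=3);fit('top',th=62,n=3)
P=cloud('side');Q=P[np.hypot(P[:,0]-.561,P[:,1]+.17)<.012];print('button z',np.percentile(Q[:,2],[25,50,75]))
for q in ['jar','bracket','driver','work_part']: print(q,[np.round(r['at'],3).tolist() for r in eyes.place_of('side',q)[:1]])
E
```

```text
18.45 [ 0.56046415 -0.17052767  0.34491428] [ 0.1204288  -0.14937129 -0.49160869]
side [389, 1151, 251, 863]
pin mean [0.6036 0.3201 0.0843] angle 62.11 rect [603.7 319. ] [14.1 16.5] 4.9 angle 61.89
bar mean [0.5758 0.2675 0.0669] angle 62.07 rect [576.  266.1] [50.3 17.2] 61.9 angle 61.61
tip mean [0.592  0.2979 0.0656] angle 62.05 rect [593.  298.1] [14.1 15.1] 61.3 angle 61.73
boss mean [0.5324 0.1832 0.1007] angle 43.62 rect [532.3 182.2] [31.8 30.2] 71.3 angle 27.81
top [109, 378, 50, 426]
pin mean [0.6032 0.3169 0.0859] angle 61.7 rect [603.7 317.3] [14.8 12.9] 33.9 angle 61.6
bar mean [0.5758 0.2663 0.0681] angle 61.79 rect [575.9 266.3] [49.9 15.3] 62.7 angle 61.71
tip mean [0.5924 0.2973 0.0678] angle 61.76 rect [592.6 297.6] [12.4 10.3] 64.0 angle 61.77
boss mean [0.531  0.1799 0.1018] angle -45.31 rect [531.4 180.4] [30.8 29.2] 45.3 angle -22.91
button z [0.06823314 0.17956106 0.19747886]
jar [[0.788, 0.14, 0.001]]
bracket [[0.8, -0.121, -0.002]]
driver [[0.551, -0.418, -0.003]]
work_part [[0.799, -0.123, -0.002]]
```

The pointer still points at the pin, the button is back out, and the bystanders haven't moved.

```bash
python3 -c "
from cell import order
print(order.sign_off())"
```

```text
the job is handed in; nothing more can be done
None
```

The pointer was pushed round to the pin (bar, tip and pin agree within about 0.3°), then the grey box's button was pressed fully in and let go, and the job was handed in at about 19 s.

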